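# Free the eccentric lock and push the clamp slide home

### The arm

A 6-joint arm with a two-finger parallel gripper is mounted at the origin on the work surface. World frame = base frame: x ahead of the robot, y to its left, z up, the work surface at z = 0. Lengths are in m, angles in rad, forces in N, time in s.
With the tool pointing down it reaches from about 0.35 to 0.775 m from the base axis. Payload 7.3 kg.
Tool frame: the origin (TCP) lies at the very end of the fingers, on their centre line; the grasp point (between the pads) lies 19 mm behind it; z points along the fingers, y is the line along which they close (so a half turn about z gives the same grasp; the last joint's range is limited). The gripper opens to 92 mm and grips with 3 to 60 N. Pads are 19 mm wide; open, the fingers measure 130 mm over their backs; the gripper's body (75 mm by 190 mm) begins 47 mm behind the grasp point.
Start: joints at [-1.449, 0.342, 1.524, -0, 1.275, -0.146], TCP at [0.139, -0.506, 0.227] pointing down, gripper open.
Joint ranges: [-2.53, 2.53], [-0.77, 2.02], [0.04, 2.7], [-1, 4.14], [0.28, 2.66], [-3.11, 3.11]. Speed limits (rad/s): [2.57, 2.57, 3.14, 3.14, 3.14, 3.14].

### API

Orientations are given as [roll, pitch, yaw] about the fixed x, y, z axes, in that order (R = Rz(yaw) Ry(pitch) Rx(roll)).
In Python, from cell import robot gives the robot as it stands.
- The arm moves only by the tool apply_moves, never from a script. Its argument "rows" is a list of rows, each an object with "xyz": the shift along the tool's x, y, z in mm, a list of three; "turn": the turn about the tool's z in rad. A call has 1 to 10 rows; each row shifts and turns the commanded pose from where the row before left it, along the tool's axes as they then stand; what a row does not reach is not made up. A row lasts 1/8 s, in which the tool goes at most 62.5 mm and 10.7 degrees, less where a joint would pass 70% of its speed; a pose out of reach is approached as far as the arm can. A call with a gripper value outside its range is refused whole. "gripper" is the opening, from 0 (shut) to 1 (fully open), set as the call begins (left out, the last holds). The fingers move at their own pace and stop on an object; "newtons" is the grip in N (left out, the last holds). Time passes only in rows, so rows that do not move let the fingers close. It gives the time, the measured TCP pose, the force and the opening at its end, in the units of the state.
- robot.observe(): the state, without advancing time (a new reading comes with each control period).
- robot.read_camera(name): name is "scene" or "top" or "wrist"; returns a dict with "frame" (400x640x3 uint8, blue, green, red), "mtx" (3x3 intrinsics, pixels), "R" (3x3) and "t" (3): a world point X has camera coordinates R X + t; the wrist camera has in their place "T_tool_cam" (4x4, takes a point from camera to tool coordinates, whose origin is the TCP and whose axes are the flange's). Camera axes: x right, y down, z forward; pixel columns grow to the right and rows downward; lengths in m; the calibration is good to about 2 mm. A picture is of the moment at which its call begins: read the wrist's pose just before it. There is no depth.
- robot.hand_in(): hands the job in, once; it reports no verdict.
The state is a dict: "time": time; "qpos": joint angles; "qvel": joint speeds; "joint_efforts": joint torques, N m; "tool_pos": TCP position; "tool_rot": TCP orientation; "contact_force": force on the tool from outside, world axes, zero at the start; "torque": the same for the moment, N m; "opening": finger opening in m.
Only numpy, scipy, OpenCV 4.12 (cv2) and the standard library are available. Lean on these libraries where they do the work, as an engineer would, in place of code of your own. Each camera call takes 0.05 s, during which the arm holds its last target. There are 200 camera calls.

### The job

First turn the jig's cam to its low point by pushing its lever peg round with a fingertip, so that the lever points straight away from the slide; only then push the slide's upright post forward until the slide is fully home and has pushed the wooden disc up against the end stop. Push only: do not touch the disc itself or lift it, leave the pliers, glue jar and pencil case where they are, leave the cam at its low point, and finish clear of everything.

Things in the scene. Friction and masses are not known exactly. Their poses are not given: they have to be found in the camera images.
- jig: Plywood clamping jig fixed to the desk, board 300 x 200 x 15 mm. Origin: centre of its underside, on the desk. +x is the slide's forward direction, +y left, z up. At the rear a wooden slide runs between rails (tops 32 mm above the desk); front right is a steel cam with a lever; front left a channel for the disc, 48 mm wide, centre line y = +55, walls 25 mm above the desk.
- cam (a joint): Cam angle a (rad), -0.6 to 2.8: the lever points along (cos a, -sin a) in the jig's x, y. 0 is the low point: lever along +x, straight away from the slide. Starts at 1.5 to 2.5 (lever right and rearward); turn it anticlockwise from above, the peg sweeping round the jig's right (-y) side. Nothing stops it at 0. About 3 N at the peg turns it; it stays where it is left.
- cam_axis (a point): Centre of the cam hub's top, on the upright cam axis, 49.5 mm above the desk, at x = +45, y = -40 mm of the jig. The cam is a round steel plate, radius 32 mm, turning about this axis 16 mm off its centre; its high side lies under the lever, its low side opposite.
- lever_peg (a point): Centre of the top of the black upright peg on the lever's end: 16 mm diameter, 75 mm from the cam's axis, top 78.5 mm above the desk; it stands 36 mm above the lever bar (14 mm wide, top 42.5 mm above the desk). Nothing else within the peg's sweep is higher than 42.5 mm.
- slide (a joint): Slide travel (m) along the jig's +x: 0 fully back, 0.040 fully home at its stop. Starts at 0 to 0.010. Unless the cam is near its low point, the flat nose on the slide's right side runs into the cam and the slide cannot get home. About 2 N moves it; it stays where it is left.
- push_post (a point): Centre of the top of the slide's upright wooden post: 24 mm diameter, standing 45 mm above the slide's plate (plate top 27.5 mm above the desk, post top 72.5 mm). The plate reaches only 17 mm behind the post's centre. Push its rear (-x) side towards the jig's +x.
- disc: Loose wooden disc, 44 mm diameter, 10 mm thick, lying in the jig's channel in front of the slide's left jaw. Origin: centre of its underside, 15 mm above the desk.
- seat (a point): Where the disc's origin lies when the disc is against the end stop: x = +58, y = +55 mm of the jig, 15 mm above the desk. The end stop's face is at x = +80 mm, its top 37 mm above the desk.
- pliers: Bystander: small pliers lying flat left of the jig, about 115 x 65 x 14 mm. Origin under the middle.
- glue_jar: Bystander: upright jar, 48 mm diameter, 65 mm high, left of the jig. Origin under its centre.
- pencil_case: Bystander: grey pencil case, 70 x 170 x 45 mm, beyond the jig. Origin under its centre.
There are look-alikes about, which are no part of the job. Of the things that look like the disc, the middle-sized one is meant.

How it is judged:
By the outcome, as a careful person would: the job done as asked, in the order asked, and still so for the second after the job is handed in, with the robot touching nothing.
It also fails if it takes over 64 s, if anything falls off the work surface, if the arm or the gripper's body presses on something with over 40 N, if the wrist force passes 120 N, or if a joint passes its speed limit or range.

## Working session

There is one attempt and no reset: what is moved stays moved. The work goes in short steps, Python scripts to look and compute and a tool call to move; the robot and the scene stay as the last step left them, time stands still between calls to the robot, and variables do not carry over. Pictures are saved under pics/ and viewed, on a budget of 10 in all, crops included, one or two more only if the job needs it, and the job is handed in when it is done.

Besides the shell and the picture viewer there is one more tool, called after "Call:" as name([rows], argument=value, ...), one row to a line, values as JSON. apply_moves: Moves the arm, as the interface text tells. Its arguments: {"type":"object","properties":{"rows":{"type":"array"},"gripper":{"type":"number"},"newtons":{"type":"number"}},"required":["rows"]}

```bash
mkdir -p pics
python3 - <<'E'
from cell import robot
import cv2,pickle
d={n:robot.read_camera(n) for n in("scene","top")}
pickle.dump(d,open("c0.pkl","wb"))
for n in d: cv2.imwrite(f"pics/{n}0.png",d[n]["frame"]); print(n,d[n]["mtx"].tolist(),(-d[n]["R"].T@d[n]["t"]).tolist(),d[n]["R"].round(3).tolist())
s=robot.observe();print(s)
E
```

```text
scene [[433.86515091833166, 0.0, 324.93291961235695], [0.0, 433.86515091833166, 202.32574008193575], [0.0, 0.0, 1.0]] [1.0622495962556004, 0.17609420670608616, 0.6860920554862358] [[-0.194, 0.981, -0.017], [0.791, 0.146, -0.595], [-0.581, -0.128, -0.804]]
top [[370.1539029624927, 0.0, 318.79306700216125], [0.0, 370.1539029624927, 201.54747175780471], [0.0, 0.0, 1.0]] [0.5001087945510232, 0.11320909358925213, 0.7253979682217095] [[0.001, -0.998, 0.055], [-0.982, -0.012, -0.188], [0.188, -0.054, -0.981]]
{'time': 0.1, 'qpos': array([-1.44897519e+00,  3.42650631e-01,  1.52487315e+00, -9.62476198e-06,
        1.27541911e+00, -1.45955540e-01]), 'qvel': array([ 0.0008242 , -0.00276336, -0.00357684, -0.00030991,  0.00028364,
        0.00043872]), 'joint_efforts': array([ 3.22597538e-03, -4.32004023e+01, -2.44695157e+01,  7.19255162e-02,
        5.24943159e-02, -4.91762910e-05]), 'tool_pos': array([ 0.13890717, -0.50593014,  0.22613259]), 'tool_rot': array([-3.14025543e+00, -1.87270223e-04,  2.67779358e-01]), 'contact_force': array([ 0.02309045, -0.58770685,  0.09511372]), 'torque': array([ 0.01253624,  0.01908813, -0.01019647]), 'opening': 0.0915845229765466}
```

View pics/top0.png

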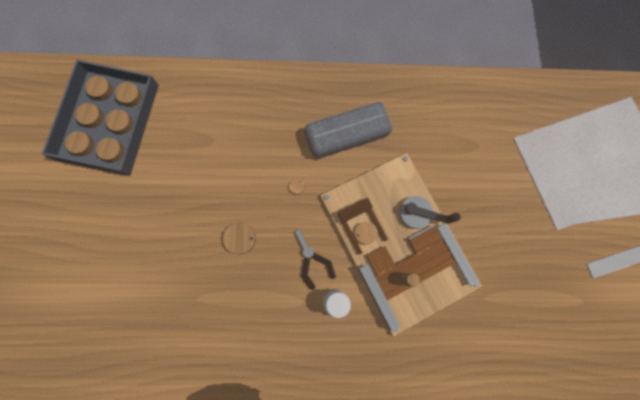

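View pics/scene0.png

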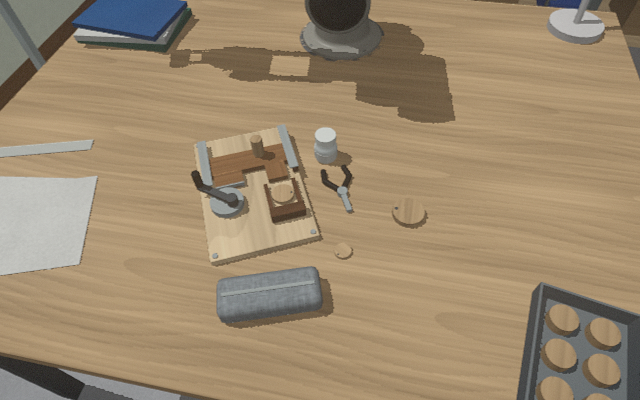

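The top view shows the jig's corners at about (321,197), (406,157), (479,285) and (394,333), with the peg near (454,217) and the post near (412,280). I'll enlarge both views to measure these properly.

Run:
```python
import cv2,pickle,numpy as np
d=pickle.load(open("c0.pkl","rb"))
a=cv2.resize(d["top"]["frame"][145:345,300:500],None,fx=4,fy=4,interpolation=cv2.INTER_CUBIC)[:600]
a=cv2.resize(d["top"]["frame"][145:345,305:490],(555,600),interpolation=cv2.INTER_CUBIC)
cv2.imwrite("pics/crop_top.png",a)
b=cv2.resize(d["scene"]["frame"][115:275,180:340],(600,600),interpolation=cv2.INTER_CUBIC)
cv2.imwrite("pics/crop_scene.png",b)
```

```text
(no output)
```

View pics/crop_top.png

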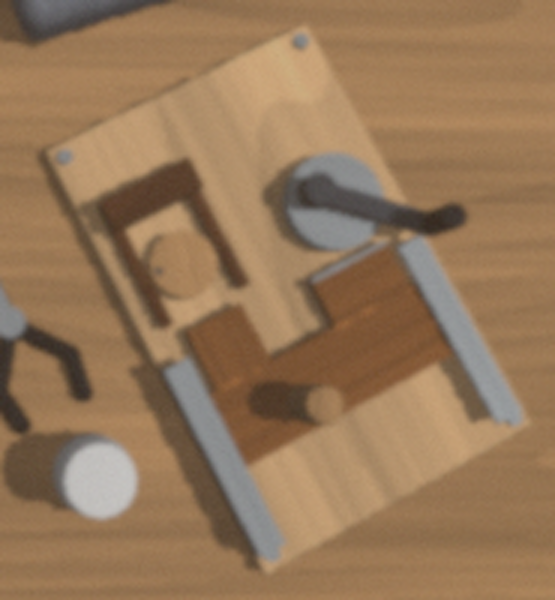

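View pics/crop_scene.png

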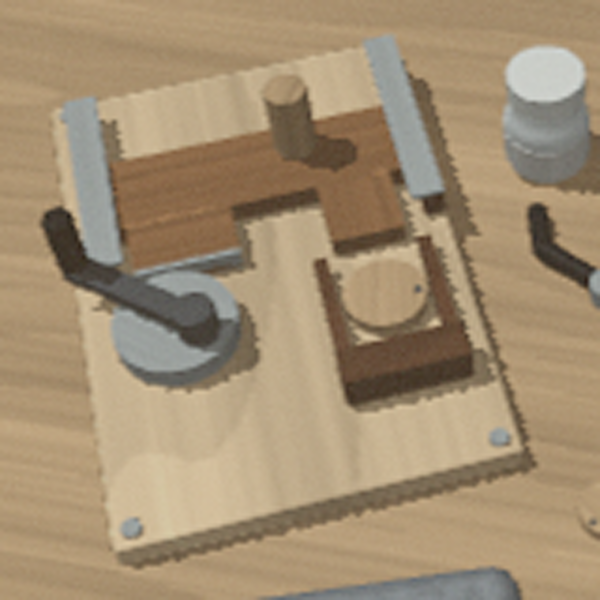

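```bash
cat > h.py <<'E'
import numpy as np,pickle,cv2
d=pickle.load(open("c0.pkl","rb"))
def ray(n,u,v):
    c=d[n];r=c["R"].T@np.linalg.solve(c["mtx"],[u,v,1.]);return -c["R"].T@c["t"],r
def plane(n,p,z):
    o,r=ray(n,*p);return (o+r*(z-o[2])/r[2])
def tri(pt,ps):
    A=[];b=[]
    for n,p in(("top",pt),("scene",ps)):
        o,r=ray(n,*p);r/=np.linalg.norm(r);M=np.eye(3)-np.outer(r,r);A.append(M);b.append(M@o)
    return np.linalg.lstsq(np.vstack(A),np.hstack(b),rcond=None)[0]
T=lambda x,y:(305+x/3-.33,145+y/3-.33)
S=lambda x,y:(180+x/3.75-.37,115+y/3.75-.37)
E
python3 - <<'E'
from h import *
P=dict(FL=((43,150),(523,452),.015),FR=((306,27),(115,548),.015),RR=((527,423),(55,113),.015),RL=((265,573),(365,45),.015),hub=((320,190),(202,310),.0495),peg=((452,214),(57,222),.0785),post=((324,404),(286,88),.0725),disc=((183,264),(385,292),.025))
m={}
for k,(a,b,z) in P.items():
    A=plane("top",T(*a),z);B=plane("scene",S(*b),z);m[k]=(A+B)[:2]/2
    print(k,A[:2].round(4),B[:2].round(4),"tri",tri(T(*a),S(*b)).round(4))
J=dict(FL=(150,100),FR=(150,-100),RR=(-150,-100),RL=(-150,100),hub=(45,-40))
src=np.array([J[k] for k in J])/1000.;dst=np.array([m[k] for k in J])
c0,c1=src.mean(0),dst.mean(0);U,_,V=np.linalg.svd((src-c0).T@(dst-c1));R=V.T@U.T;t=c1-R@c0
print("jig",t,np.arctan2(R[1,0],R[0,0]),"res mm",((dst-src@R.T-t)*1000).round(1).tolist())
for k in("hub","peg","post","disc"): print(k,(R.T@(m[k]-t)*1000).round(1))
v=R.T@(m["peg"]-m["hub"]);print("a",np.arctan2(-v[1],v[0]),np.linalg.norm(v))
pickle.dump((R,t),open("jig.pkl","wb"))
from cell import robot
E
```

```text
FL [0.6502 0.0736] [0.6523 0.0728] tri [0.6508 0.073  0.0126]
FR [ 0.7378 -0.1049] [ 0.7393 -0.1047] tri [ 0.7384 -0.1055  0.0131]
RR [ 0.4756 -0.237 ] [ 0.4773 -0.2371] tri [ 0.4756 -0.2382  0.0129]
RL [ 0.3855 -0.0638] [ 0.3919 -0.0761] tri [ 0.385  -0.0722  0.0076]
hub [ 0.6195 -0.0986] [ 0.6216 -0.0942] tri [ 0.6196 -0.0974  0.047 ]
peg [ 0.6006 -0.1695] [ 0.6026 -0.1696] tri [ 0.601  -0.1707  0.0763]
post [ 0.4885 -0.0878] [ 0.4883 -0.0873] tri [ 0.4885 -0.0875  0.0728]
disc [ 0.575  -0.0153] [ 0.5763 -0.0152] tri [ 0.5752 -0.0156  0.0234]
jig [ 0.56342298 -0.08404962] 0.4800610302843865 res mm [[0.9, -0.7], [-4.1, -1.3], [-0.1, 5.0], [4.5, -5.3], [-1.3, 2.4]]
hub [ 45.  -37.3]
peg [ -5.6 -93.5]
post [-68.2  31.5]
disc [42.6 55.4]
a 2.304124853691531 0.07556457904092435
```

```bash
cat >> h.py <<'E'
JG={"FL":(150,100),"FR":(150,-100),"RR":(-150,-100),"RL":(-150,100)}
def fit(src,dst):
    c0,c1=src.mean(0),dst.mean(0);U,_,V=np.linalg.svd((src-c0).T@(dst-c1));R=V.T@U.T;return R,c1-R@c0
E
python3 - <<'E'
from h import *
dst=np.array([[.6512,.0732],[.7385,-.1048],[.4765,-.237],[.3865,-.064],[.6205,-.0965]])
src=np.array([*JG.values(),(45,-40)])/1000.
R,t=fit(src,dst);psi=np.arctan2(R[1,0],R[0,0]);print(t,psi,((dst-src@R.T-t)*1000).round(1).tolist())
pickle.dump((R,t),open("jig.pkl","wb"))
ax=R@[.045,-.04]+t;print("axis",ax)
for k,p in dict(hub=(.6205,-.0965),peg=(.6016,-.1696),post=(.4884,-.0876),disc=(.5756,-.0153)).items(): print(k,(R.T@(np.array(p)-t)*1000).round(1))
v=R.T@(np.array([.6016,-.1696])-ax);a=np.arctan2(-v[1],v[0]);print(a,np.linalg.norm(v))
pos=ax+R@(.075*np.array([np.cos(a),-np.sin(a)])-.030*np.array([np.sin(a),np.cos(a)]));yaw=psi+np.pi/2-a
print("pre",pos,yaw)
E=0.26778;Rt=np.array([[np.cos(E),np.sin(E)],[np.sin(E),-np.cos(E)]])
print("shift tool xy mm",Rt.T@(pos-[.1389,-.5059])*1000,"turn",-(yaw-E))
E
```

```text
[ 0.56298725 -0.08278462] 0.4718189941569919 [[0.1, -1.3], [-3.5, -1.1], [1.7, 3.0], [2.6, -2.1], [-0.8, 1.5]]
axis [ 0.62125098 -0.09796151]
hub [ 45.  -38.4]
peg [ -5.1 -94.9]
post [-68.6  29.6]
disc [41.9 54.4]
2.3103377093504474 0.07428481521213255
pre [ 0.57247953 -0.16235364] -0.26772238839855866
shift tool xy mm [ 509.02639235 -216.58126594] turn 0.5355023883985587
```

Call:
apply_moves([
  {"xyz": [46,-20,0],"turn": 0},
  {"xyz": [46,-20,0],"turn": 0},
  {"xyz": [46,-20,0],"turn": 0},
  {"xyz": [46,-20,0],"turn": 0},
  {"xyz": [46,-20,0],"turn": 0},
  {"xyz": [46,-20,0],"turn": 0},
  {"xyz": [46,-20,0],"turn": 0},
  {"xyz": [46,-20,0],"turn": 0},
  {"xyz": [46,-20,0],"turn": 0},
  {"xyz": [46,-20,0],"turn": 0},
], gripper=0, newtons=20)

```text
time: 1.35
tool_pos: [0.5306, -0.1904, 0.2263]
tool_rot: [-3.141, 0.001, 0.268]
contact_force: [0.2, -0.4, -0.1]
opening: 0.0009
```

Call:
apply_moves([
  {"xyz": [0,0,0],"turn": 0.13},
  {"xyz": [0,0,0],"turn": 0.13},
  {"xyz": [0,0,0],"turn": 0.14},
  {"xyz": [0,0,0],"turn": 0.135},
  {"xyz": [0,0,0],"turn": 0},
  {"xyz": [0,0,0],"turn": 0},
])

```text
time: 2.1
tool_pos: [0.5295, -0.1917, 0.2265]
tool_rot: [-3.142, 0.0, -0.265]
contact_force: [-0.5, -0.3, -0.2]
opening: 0.0002
```

Call:
apply_moves([
  {"xyz": [33,-40,0],"turn": 0},
  {"xyz": [0,0,40],"turn": 0},
  {"xyz": [0,0,40],"turn": 0},
  {"xyz": [0,0,35],"turn": 0},
  {"xyz": [0,0,0],"turn": 0},
  {"xyz": [0,0,0],"turn": 0},
])

```text
time: 2.85
tool_pos: [0.5728, -0.1623, 0.1131]
tool_rot: [3.141, -0.002, -0.267]
contact_force: [-0.2, -0.1, 0.9]
opening: 0.0003
```

Run:
```python
from cell import robot
import cv2
a=robot.read_camera("top")["frame"];b=robot.read_camera("scene")["frame"];print(robot.observe()["tool_pos"])
x=cv2.resize(a[145:345,305:490],(370,400),interpolation=cv2.INTER_CUBIC);y=cv2.resize(b[100:260,180:340],(400,400),interpolation=cv2.INTER_CUBIC)
cv2.imwrite("pics/pre.png",cv2.hconcat([x,y]))
```

```text
[ 0.5730962  -0.16234056  0.1137128 ]
```

View pics/pre.png

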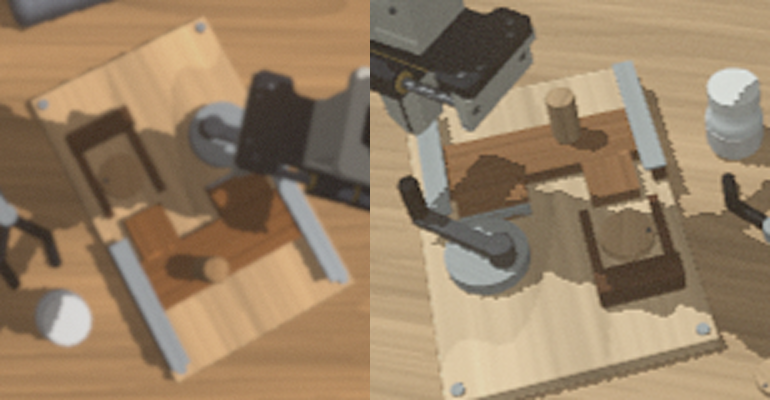

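The peg is at (408,185) in the right-hand half, and the fingertip is behind it with clearance. I'll descend and make contact.

Call:
apply_moves([
  {"xyz": [0,0,30],"turn": 0},
  {"xyz": [0,0,33],"turn": 0},
  {"xyz": [0,0,0],"turn": 0},
  {"xyz": [5,0,0],"turn": 0},
  {"xyz": [5,0,0],"turn": 0},
  {"xyz": [2.5,0,0],"turn": 0},
  {"xyz": [0,0,0],"turn": 0},
])

```text
time: 3.82
tool_pos: [0.5845, -0.1653, 0.0492]
tool_rot: [3.141, -0.001, -0.267]
contact_force: [0.5, 0.0, 0.4]
opening: 0.0003
```

Call:
apply_moves([
  {"xyz": [9.1,1.6,0],"turn": -0.12},
  {"xyz": [9.1,1.6,0],"turn": -0.12},
  {"xyz": [9.1,1.6,0],"turn": -0.12},
  {"xyz": [9.1,1.6,0],"turn": -0.12},
  {"xyz": [9.1,1.6,0],"turn": -0.12},
  {"xyz": [9.1,1.6,0],"turn": -0.12},
  {"xyz": [0,0,0],"turn": 0},
])

```text
time: 4.7
tool_pos: [0.6382, -0.1727, 0.0486]
tool_rot: [3.141, -0.0, 0.452]
contact_force: [-0.3, -0.7, -0.8]
opening: 0.0006
```

Run:
```python
from cell import robot
from h import *
R,t=pickle.load(open("jig.pkl","rb"));s=robot.observe();p=R.T@(s["tool_pos"][:2]-t)*1000-[45,-40];print(p,np.hypot(*p),np.arctan2(-p[1],p[0]),s["contact_force"],s["tool_rot"])
```

```text
[-18.84166227 -74.2633483 ] 76.6162720160821 1.8192675938144072 [-0.31571845 -0.69461949 -0.76849704] [ 3.14120648e+00 -4.80048102e-04  4.52027711e-01]
```

Run:
```python
from cell import robot
import cv2
b=robot.read_camera("scene")["frame"];a=robot.read_camera("wrist")["frame"]
y=cv2.resize(b[100:260,160:340],(450,400),interpolation=cv2.INTER_CUBIC)
cv2.imwrite("pics/mid.png",cv2.hconcat([y,cv2.resize(a,(350,400))]))
```

```text
(no output)
```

View pics/mid.png

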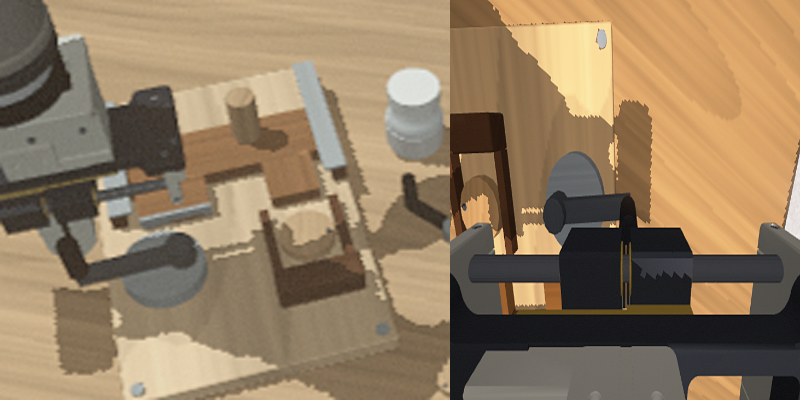

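The cam is turning. The lever now points right, and the peg (left half, 68,250) sits against the finger. I'll carry on, stopping short of 0.

Call:
apply_moves([
  {"xyz": [9.1,1.6,0],"turn": -0.12},
  {"xyz": [9.1,1.6,0],"turn": -0.12},
  {"xyz": [9.1,1.6,0],"turn": -0.12},
  {"xyz": [9.1,1.6,0],"turn": -0.12},
  {"xyz": [9.1,1.6,0],"turn": -0.12},
  {"xyz": [9.1,1.6,0],"turn": -0.12},
  {"xyz": [0,0,0],"turn": 0},
])

```text
time: 5.68
tool_pos: [0.6832, -0.1429, 0.0486]
tool_rot: [3.141, 0.0, 1.171]
contact_force: [-0.3, -0.2, -0.7]
opening: 0.0006
```

Call:
apply_moves([
  {"xyz": [9.1,1.6,0],"turn": -0.12},
  {"xyz": [9.1,1.6,0],"turn": -0.12},
  {"xyz": [9.1,1.6,0],"turn": -0.12},
  {"xyz": [9.1,1.6,0],"turn": -0.12},
  {"xyz": [9.1,1.6,0],"turn": -0.12},
  {"xyz": [4.5,0.9,0],"turn": -0.06},
  {"xyz": [0,0,0],"turn": 0},
  {"xyz": [-20,0,0],"turn": 0},
  {"xyz": [-10,0,0],"turn": 0},
  {"xyz": [0,0,-60],"turn": 0},
])

```text
time: 6.92
tool_pos: [0.7029, -0.1258, 0.1032]
tool_rot: [-3.132, -0.006, 1.829]
contact_force: [0.9, -0.1, 0.4]
opening: 0.0006
```

Run:
```python
from cell import robot
import cv2,pickle
d={n:robot.read_camera(n) for n in("scene","top")};pickle.dump(d,open("c1.pkl","wb"))
x=cv2.resize(d["top"]["frame"][145:345,305:505],(400,400),interpolation=cv2.INTER_CUBIC);y=cv2.resize(d["scene"]["frame"][120:280,180:340],(400,400),interpolation=cv2.INTER_CUBIC)
cv2.imwrite("pics/a0.png",cv2.hconcat([x,y]))
```

```text
(no output)
```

View pics/a0.png

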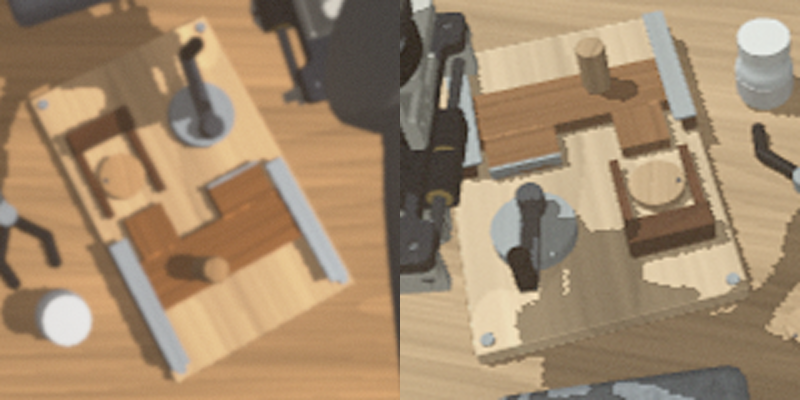

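Run:
```python
from h import *
R,t=pickle.load(open("jig.pkl","rb"));D=pickle.load(open("c1.pkl","rb"))
ax=R@[.045,-.04]+t
for a in(0,.1,.2,.3):
    q=ax+R@(.075*np.array([np.cos(a),-np.sin(a)]))
    o=[a]
    for n,(x0,y0,s,c) in dict(top=(305,145,2,0),scene=(180,120,2.5,400)).items():
        for z in(.0785,.0425):
            c_=d[n];h=c_["mtx"]@(c_["R"]@[*q,z]+c_["t"]);h=h[:2]/h[2];o.append(((h-[x0,y0])*s+[c,0]).round(0).tolist())
    print(o)
x=cv2.resize(D["top"]["frame"][150:215,375:440],(400,400),interpolation=cv2.INTER_CUBIC);y=cv2.resize(D["scene"]["frame"][180:245,205:270],(400,400),interpolation=cv2.INTER_CUBIC)
cv2.imwrite("pics/a1.png",cv2.hconcat([x,y]))
```

```text
[0, [182.0, 47.0], [172.0, 57.0], [537.0, 251.0], [547.0, 279.0]]
[0.1, [189.0, 44.0], [179.0, 54.0], [526.0, 253.0], [536.0, 281.0]]
[0.2, [196.0, 41.0], [186.0, 52.0], [515.0, 254.0], [526.0, 283.0]]
[0.3, [204.0, 40.0], [193.0, 50.0], [504.0, 254.0], [515.0, 283.0]]
```

View pics/a1.png

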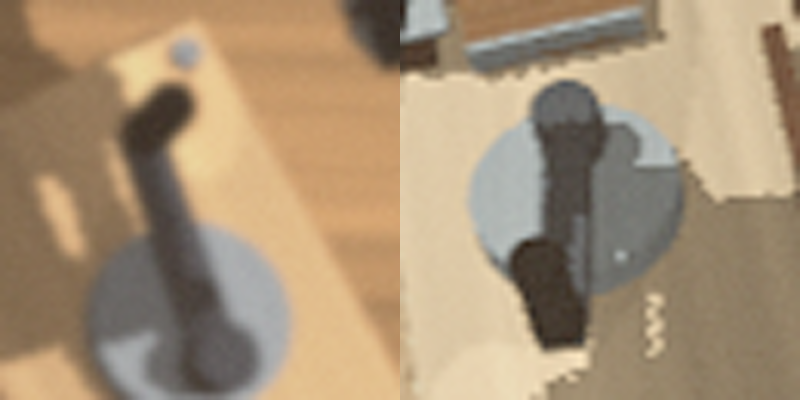

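Run:
```python
from h import *
R,t=pickle.load(open("jig.pkl","rb"));ax=R@[.045,-.04]+t
T=lambda x,y:(375+x/6.154-.42,150+y/6.154-.42);S=lambda x,y:(205+x/6.154-.42,180+y/6.154-.42)
pt,ps,ht,hs=T(174,104),S(136,263),T(222,350),S(166,110)
print("tri",tri(pt,ps),tri(ht,hs))
A,B=plane("top",pt,.0785)[:2],plane("scene",ps,.0785)[:2];C,D=plane("top",ht,.0495)[:2],plane("scene",hs,.0495)[:2]
print(A,B,C,D,ax)
for q,h in((A,C),(B,D),(A,ax),(B,ax),((A+B)/2,(C+D)/2)):
    v=R.T@(q-h);print(np.arctan2(-v[1],v[0]),np.linalg.norm(v))
```

```text
tri [ 0.69268038 -0.07799166  0.07523605] [ 0.62251149 -0.09756145  0.04937789]
[ 0.69175686 -0.07723513] [ 0.69466761 -0.07642325] [ 0.62246612 -0.09739276] [ 0.62258444 -0.09764428] [ 0.62125098 -0.09796151]
0.18871885596775814 0.07216326287065296
0.18551094145890454 0.07514197644852354
0.18590644275966997 0.0734891963448334
0.18645546514044908 0.0765107742425012
0.18708246447426616 0.07365252495607968
```

Call:
apply_moves([
  {"xyz": [0,0,30],"turn": 0},
  {"xyz": [0,0,25],"turn": 0},
  {"xyz": [20,0,0],"turn": 0},
  {"xyz": [7,0,0],"turn": 0},
  {"xyz": [3,0,0],"turn": 0},
  {"xyz": [0,0,0],"turn": 0},
])

```text
time: 7.78
tool_pos: [0.6987, -0.0954, 0.055]
tool_rot: [3.14, 0.001, 1.833]
contact_force: [-0.3, 0.3, -0.1]
opening: 0.0006
```

Run:
```python
from cell import robot
from h import *
R,t=pickle.load(open("jig.pkl","rb"));s=robot.observe();y=s["tool_rot"][2];r=s["tool_pos"][:2]-[.6219,-.0977]
print(s["tool_pos"],s["contact_force"],y,"tool frame offset",r@[np.cos(y),np.sin(y)],r@[np.sin(y),-np.cos(y)])
```

```text
[ 0.69873528 -0.09535337  0.05497129] [-0.30471279  0.28997757 -0.11512808] 1.8330541147826025 tool frame offset -0.017654065073100945 0.0748164518023966
```

Call:
apply_moves([
  {"xyz": [7.4,1.3,0],"turn": -0.1},
  {"xyz": [7.0,1.3,0],"turn": -0.09},
  {"xyz": [0,0,0],"turn": 0},
  {"xyz": [0,0,0],"turn": 0},
])

```text
time: 8.28
tool_pos: [0.6965, -0.0813, 0.0541]
tool_rot: [3.141, 0.0, 2.021]
contact_force: [0.6, -0.2, 1.3]
opening: 0.0005
```

Call:
apply_moves([
  {"xyz": [-20,0,0],"turn": 0},
  {"xyz": [-20,0,0],"turn": 0},
  {"xyz": [0,0,-60],"turn": 0},
  {"xyz": [-20,30,-30],"turn": 0},
  {"xyz": [-30,0,0],"turn": 0},
  {"xyz": [0,0,0],"turn": 0},
])

```text
time: 9.02
tool_pos: [0.7626, -0.1508, 0.1429]
tool_rot: [-3.141, -0.0, 2.019]
contact_force: [-0.1, 0.7, -0.6]
opening: 0.0007
```

Run:
```python
from cell import robot
import cv2,pickle
d={n:robot.read_camera(n) for n in("scene","top")};pickle.dump(d,open("c2.pkl","wb"))
x=cv2.resize(d["top"]["frame"][150:215,365:430],(400,400),interpolation=cv2.INTER_CUBIC);y=cv2.resize(d["scene"]["frame"][180:245,205:270],(400,400),interpolation=cv2.INTER_CUBIC)
cv2.imwrite("pics/a2.png",cv2.hconcat([x,y]));print(robot.observe()["tool_pos"])
```

```text
[ 0.7618083  -0.14859305  0.14251728]
```

View pics/a2.png

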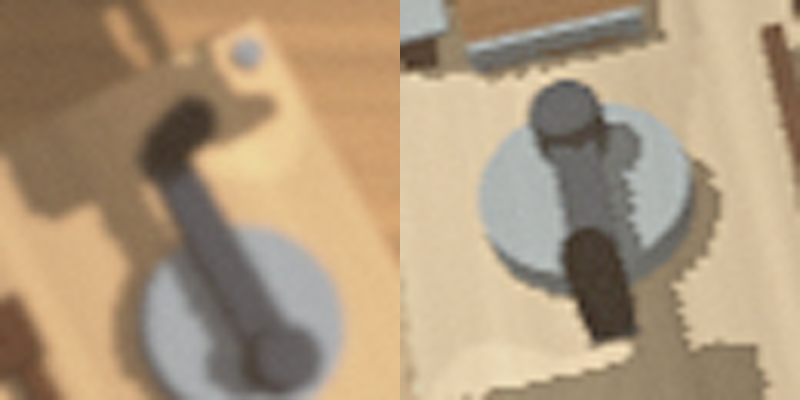

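Run:
```python
from h import *
R,t=pickle.load(open("jig.pkl","rb"))
T=lambda x,y:(365+x/6.154-.42,150+y/6.154-.42);S=lambda x,y:(205+x/6.154-.42,180+y/6.154-.42)
pt,ps,ht,hs=T(193,118),S(190,254),T(284,352),S(166,111)
A,B=plane("top",pt,.0785)[:2],plane("scene",ps,.0785)[:2];C,D=plane("top",ht,.0495)[:2],plane("scene",hs,.0495)[:2]
for q,h in((A,C),(B,D),((A+B)/2,(C+D)/2)):
    v=R.T@(q-h);print(q,h,np.arctan2(-v[1],v[0]),np.linalg.norm(v))
# jig direction from rails & board edges: straight edges in the top view
g=cv2.cvtColor(pickle.load(open("c0.pkl","rb"))["top"]["frame"],cv2.COLOR_BGR2GRAY)
for l in cv2.createLineSegmentDetector().detect(g)[0][:,0]:
    if np.hypot(l[0]-l[2],l[1]-l[3])>35 and 310<l[0]<490 and 150<l[1]<340:
        p,q=plane("top",l[:2],.02),plane("top",l[2:],.02);v=(q-p)[:2];print(l.round(),((np.arctan2(v[1],v[0])+.3)%(np.pi/2)-.3).round(3),np.linalg.norm(v).round(3))
```

```text
[ 0.68720136 -0.064182  ] [ 0.62184576 -0.09750704] 0.0002801274323425573 0.07336151962313292
[ 0.68908203 -0.06269714] [ 0.62294529 -0.09752362] -0.012868037860943234 0.07474591842166933
[ 0.6881417  -0.06343957] [ 0.62239552 -0.09751533] -0.006355405762236041 0.07405211892033385
[366. 195. 387. 239.] 0.43 0.095
[332. 212. 366. 197.] 0.442 0.074
[438. 228. 470. 285.] 0.476 0.122
[359. 268. 393. 335.] 0.468 0.136
[319. 194. 356. 265.] 0.473 0.153
[356. 254. 336. 215.] 0.464 0.082
[386. 298. 363. 256.] 0.483 0.088
[406. 153. 323. 194.] 0.48 0.189
[378. 326. 348. 269.] 0.472 0.117
[351. 265. 316. 197.] 0.475 0.147
[439. 210. 407. 154.] 0.475 0.128
[395. 335. 480. 287.] 0.474 0.189
[481. 285. 448. 225.] 0.471 0.128
[320. 153. 361. 139.] 0.355 0.087
```

The cam reads a ≈ 0 (−0.006 ± 0.01), with the hub-to-peg distance at 74 mm as it should be. Next I'll go behind the post, passing high.

Call:
apply_moves([
  {"xyz": [24.7,-36,0],"turn": 0},
  {"xyz": [24.7,-36,-10],"turn": 0},
  {"xyz": [24.7,-36,-10],"turn": 0},
  {"xyz": [24.7,-36,0],"turn": 0},
  {"xyz": [24.7,-36,0],"turn": 0},
  {"xyz": [24.7,-36,0],"turn": 0},
  {"xyz": [24.7,-37,0],"turn": 0},
  {"xyz": [0,0,0],"turn": 0.17},
  {"xyz": [0,0,0],"turn": 0.17},
  {"xyz": [0,0,0],"turn": 0.17},
])

```text
time: 10.38
tool_pos: [0.4584, -0.1027, 0.1638]
tool_rot: [-3.141, -0.001, 1.507]
contact_force: [-0.3, 0.4, 0.1]
opening: 0.0003
```

Call:
apply_moves([
  {"xyz": [0,0,0],"turn": 0.17},
  {"xyz": [0,0,0],"turn": 0.17},
  {"xyz": [0,0,0],"turn": 0.17},
  {"xyz": [0,0,0],"turn": 0.17},
  {"xyz": [0,0,0],"turn": 0.17},
  {"xyz": [0,0,0],"turn": 0.187},
  {"xyz": [0,0,0],"turn": 0},
  {"xyz": [0,0,0],"turn": 0},
])

```text
time: 11.38
tool_pos: [0.4589, -0.1032, 0.1637]
tool_rot: [-3.141, 0.0, 0.48]
contact_force: [-1.3, 0.6, 0.0]
opening: 0.0004
```

Call:
apply_moves([
  {"xyz": [0,0,40],"turn": 0.007},
  {"xyz": [0,0,40],"turn": 0},
  {"xyz": [0,0,39],"turn": 0},
  {"xyz": [0,0,0],"turn": 0},
  {"xyz": [5,0,0],"turn": 0},
  {"xyz": [4,0,0],"turn": 0},
  {"xyz": [3,0,0],"turn": 0},
  {"xyz": [4,0,0],"turn": 0},
  {"xyz": [4,0,0],"turn": 0},
])

```text
time: 12.5
tool_pos: [0.4774, -0.0947, 0.045]
tool_rot: [3.141, -0.0, 0.469]
contact_force: [-0.3, -1.4, 0.3]
opening: 0.0003
```

Call:
apply_moves([
  {"xyz": [4,0,0],"turn": 0},
  {"xyz": [4,0,0],"turn": 0},
  {"xyz": [4,0,0],"turn": 0},
  {"xyz": [4,0,0],"turn": 0},
])

```text
time: 13.0
tool_pos: [0.4916, -0.0874, 0.0447]
tool_rot: [-3.142, 0.0, 0.469]
contact_force: [-2.7, -0.6, 2.3]
opening: 0.0006
```

Call:
apply_moves([
  {"xyz": [2,0,0],"turn": 0},
  {"xyz": [2,0,0],"turn": 0},
])

```text
time: 13.25
tool_pos: [0.495, -0.0856, 0.0447]
tool_rot: [-3.142, 0.0, 0.469]
contact_force: [-2.7, -0.8, 1.6]
opening: 0.0004
```

Call:
apply_moves([
  {"xyz": [2,0,0],"turn": 0},
  {"xyz": [2,0,0],"turn": 0},
])

```text
time: 13.5
tool_pos: [0.4954, -0.0853, 0.0446]
tool_rot: [-3.14, 0.007, 0.47]
contact_force: [-18.2, -14.8, 13.2]
opening: 0.0009
```

Call:
apply_moves([
  {"xyz": [1,0,0],"turn": 0},
  {"xyz": [1,0,0],"turn": 0},
])

```text
time: 13.75
tool_pos: [0.4954, -0.0852, 0.0445]
tool_rot: [-3.139, 0.011, 0.47]
contact_force: [-23.6, -18.3, 16.6]
opening: 0.0003
```

Call:
apply_moves([
  {"xyz": [1,0,0],"turn": 0},
  {"xyz": [1,0,0],"turn": 0},
])

```text
time: 14.0
tool_pos: [0.4954, -0.0851, 0.0445]
tool_rot: [-3.138, 0.014, 0.471]
contact_force: [-30.2, -24.0, 21.2]
opening: 0.0001
```

It met a hard stop. I'll back off and check whether that is really home.

Call:
apply_moves([
  {"xyz": [-8,0,0],"turn": 0},
  {"xyz": [-20,0,0],"turn": 0},
  {"xyz": [-20,0,0],"turn": 0},
  {"xyz": [0,0,-50],"turn": 0},
  {"xyz": [0,0,-50],"turn": 0},
  {"xyz": [-50,0,-20],"turn": 0},
  {"xyz": [-30,0,0],"turn": 0},
  {"xyz": [0,0,0],"turn": 0},
])

```text
time: 15.0
tool_pos: [0.3873, -0.1404, 0.1652]
tool_rot: [3.141, -0.001, 0.467]
contact_force: [0.3, 1.3, 0.1]
opening: 0.0004
```

Run:
```python
from cell import robot
import cv2,pickle
d={n:robot.read_camera(n) for n in("scene","top")};pickle.dump(d,open("c3.pkl","wb"))
x=cv2.resize(d["top"]["frame"][145:295,310:460],(400,400),interpolation=cv2.INTER_CUBIC);y=cv2.resize(d["scene"]["frame"][130:250,190:310],(400,400),interpolation=cv2.INTER_CUBIC)
cv2.imwrite("pics/f.png",cv2.hconcat([x,y]));s=robot.observe();print(s["tool_pos"],s["contact_force"])
```

```text
[ 0.38871406 -0.14002233  0.16491236] [ 0.61350472  0.08460964 -0.56714871]
```

View pics/f.png

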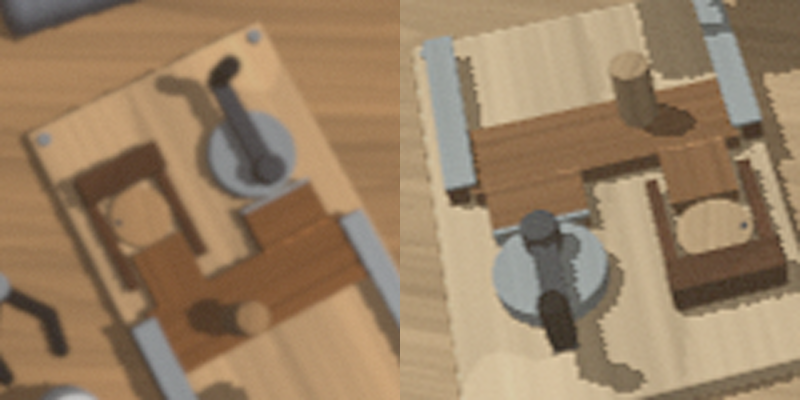

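Run:
```python
from h import *
R,t=pickle.load(open("jig.pkl","rb"))
T1=lambda x,y:(310+x/2.667-.3,145+y/2.667-.3);S1=lambda x,y:(190+(x-400)/3.333-.35,130+y/3.333-.35)
J=lambda p:(R.T@(p[:2]-t)*1000).round(1)
def both(k,a,b,z): print(k,J(plane("top",a,z)),J(plane("scene",b,z)))
both("post0",T(324,404),S(286,88),.0725);both("post1",T1(255,318),S1(631,66),.0725)
both("dot0",T(155,268),S(418,289),.025);both("dot1",T1(119,222),S1(743,225),.025)
both("hub",T1(266,168),S1(540,226),.0495);both("peg",T1(226,69),S1(554,303),.0785)
# disc left edge/right edge points (top) & stop top inner edge
for k,p,z in(("disc front",(126,184),.025),("disc left",(104,216),.025),("disc right",(174,211),.025),("stop inner top",(126,190),.037),("noseL",(247,212),.0275),("noseR",(306,183),.0275),("jaw front",(160,240),.0275)): print(k,J(plane("top",T1(*p),z)))
f=[pickle.load(open(f"c{i}.pkl","rb"))["top"]["frame"] for i in(0,3)]
x=cv2.resize(f[1][190:260,330:400],(500,500),interpolation=cv2.INTER_CUBIC);cv2.imwrite("pics/disc.png",x)
```

```text
post0 [-68.6  29.4] [-68.6  29.9]
post1 [-39.5  27.9] [-36.5  30. ]
dot0 [47.2 71.9] [45.6 71. ]
dot1 [59.2 69.9] [59.3 70.6]
hub [ 45.3 -36.8] [ 46.4 -40.1]
peg [117.3 -35.7] [121.  -38.7]
disc front [81.3 52.4]
disc left [67.8 77.6]
disc right [48.3 30.5]
stop inner top [76.6 57. ]
noseL [ 23.9 -16.2]
noseR [ 22.9 -65.6]
jaw front [34.5 50.1]
```

View pics/disc.png

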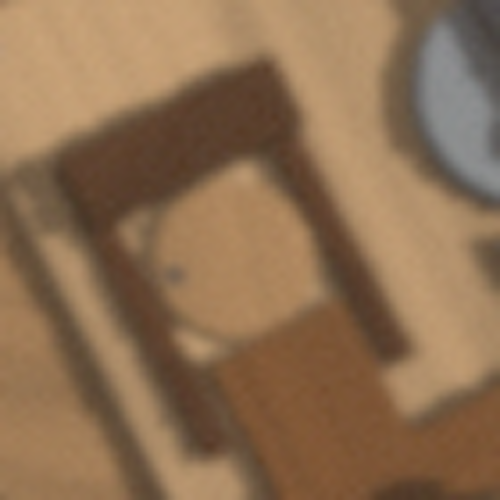

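```bash
python3 -c "
from cell import robot
s=robot.observe();print(s['time'],s['tool_pos'],s['contact_force']);print(robot.hand_in())"
```

```text
15.1 [ 0.38871406 -0.14002233  0.16491236] [ 0.61350472  0.08460964 -0.56714871]
the job is handed in; nothing more can be done
None
```

The cam is at its low point, and the slide went forward to a hard stop with the disc up against the end stop. The job is handed in after 15.1 s.

- **Cam:** I pushed the lever peg round with the shut fingertip, stopped short to measure, then finished the turn. It measured a ≈ −0.01 rad before the slide was pushed and about −0.02 rad after, which is within what the cameras can resolve.
- **Slide:** I pushed the post until the slide stopped dead. The post had moved 29 mm by the top camera and 32 mm by the scene camera. That puts the slide home only if it started at about 8–10 mm, which is within the given range but wasn't measured directly. The slide's nose measured about x = 23 mm and the cam's low edge should be at 29 mm, so the cam does not look like what stopped it.
- **Disc:** It moved about 12–14 mm, less than the roughly 16 mm I expected from its first measured position. In the last picture it fits between the jaw, at about x = 35 mm, and the end stop, with no clear gap. Image accuracy there is only a few millimetres.
- **Force:** At the hard stop, before I backed off, the fingertip force reached about 44 N. That is above the 40 N limit set for the arm and gripper body. The contact was at the fingertip, and the 120 N wrist limit was not approached.
- **Finish:** The arm ended behind and above the jig with about zero contact force. I kept the paths well above the pliers, glue jar and pencil case, but did not re-measure where they are.

I viewed 10 pictures.

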